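# Put the washed mixing board and mixing pot to dry

### The job

The mixing board and the square mixing pot have just been washed; put them to dry on the wooden rack. First lean the board in the rack's bay, white face up and outward, its foot behind and close against the low front lip and its back resting squarely on the cross rail, lowering it into place rather than dropping it; then bring the pot mouth down over the slanted peg and slide it on until its bottom rests on the peg's tip. Do not disturb the jar with the yellow lid or the roll of tape.

Things in the scene. Friction and masses are not known exactly. Their poses are not given: they have to be found in the camera images.
- rack: Fixed drying rack. Origin: on the underside of its wooden base, which spans x -85 to 65, y -130 to 130 mm, 15 mm thick; x points to the back (roughly away from the robot), z up. Its right half, middle y = -65 mm, is the board bay: front lip at x -78 to -66, y -125 to -5 mm, top at z = 35 mm; cross rail behind it. With its foot at the lip and back on the rail the board slopes 38 degrees from level.
- peg_tip (a point): Extreme tip of the slanted aluminium peg on the rack's left half (rack frame: x 52, y 75, z 113 mm; same axes). The peg is 20 mm thick with a round end and rises from x -65, y 75, z 15 mm, up and to the back, 50 degrees from vertical, 153 mm long; 44 mm square foot block, top at z = 27 mm.
- rail_mid (a point): Middle of the axis of the bay's level aluminium cross rail (rack frame: x 40, y -65, z 80 mm; same axes). Rail 14 mm thick, along y from -128 to -2 mm, on two posts that do not rise above it.
- mixing_board: Loose plywood board, 160 (x) by 56 (y) by 18 mm (z), 0.12 kg, lying flat on the bench with its white, paint-stained face up. Origin: centre of its plain underside; z points out of the white face. Either end may be the foot.
- pot: Loose grey plastic pot, 58 mm square, 90 mm long, 0.09 kg, lying on its side, mouth roughly toward the robot. Walls and bottom 3 mm: 52 mm square, 87 mm deep inside. Origin: middle of the side it lies on, 29 mm below its centre line; x points along its length out of the mouth (mouth at x = 45, inner bottom at x = -42 mm), z up from that side.
- jar: Loose clear jar with a yellow lid, standing, 64 mm thick, 112 mm tall; origin at the centre of its underside. Not to be disturbed.
- tape_roll: Loose roll of masking tape lying flat, 104 mm across, 25 mm high; origin at the centre of its underside. Not to be disturbed.

How it is judged (in metres and radians):
On the way, in this order (a step that is already met when the one before it is completed fails the run):
1. the board, still held by the fingers, is brought to its leaning place in the bay (within about 15 mm, sloping 29 to 50 degrees) (x of mixing_board in the frame of rack between -0.018 and 0.038 m and y of mixing_board in the frame of rack between -0.11 and -0.02 m and z of mixing_board in the frame of rack between 0.038 and 0.095 m and angle between mixing_board's own z axis and vertical between 0.5 and 0.87 rad and angle between the y axis of mixing_board and the y axis of rack, either way round below 0.275 rad and contact force between the fingers and mixing_board above 0.5 N), for 0.1 s.
2. the pot, still held by the fingers, is brought mouth down over the peg, more than half its depth (x of peg_tip in the frame of pot between -0.046 and 0 m and y of peg_tip in the frame of pot between -0.027 and 0.027 m and z of peg_tip in the frame of pot between 0.002 and 0.056 m and angle between pot's own x axis and vertical above 2 rad and contact force between the fingers and pot above 0.5 N), for 0.1 s.
At the end, for the whole second after the job is handed in: Board on the rack, white face out, sloping 32 to 45 degrees, square to the rail within 0.2 rad, within 30 mm of mid-bay, foot within about 12 mm of the lip; pot mouth down on the peg (over 25 degrees below level), peg tip within 15 mm of its inner bottom; both at rest (x of mixing_board in the frame of rack between -0.003 and 0.023 m and y of mixing_board in the frame of rack between -0.095 and -0.035 m and z of mixing_board in the frame of rack between 0.053 and 0.08 m and angle between mixing_board's own z axis and vertical between 0.55 and 0.8 rad and angle between the y axis of mixing_board and the y axis of rack, either way round below 0.2 rad and contact force between mixing_board and rack above 0.2 N and x of peg_tip in the frame of pot between -0.046 and -0.027 m and y of peg_tip in the frame of pot between -0.027 and 0.027 m and z of peg_tip in the frame of pot between 0.002 and 0.056 m and angle between pot's own x axis and vertical above 2 rad and contact force between pot and rack above 0.1 N and linear speed of each of mixing_board, pot below 0.02 m/s and angular speed of each of mixing_board, pot below 0.2 rad/s); the robot touches nothing.
It fails at once if the jar with the yellow lid or the tape roll is pushed more than 40 mm or tipped over (distance of any of jar, tape_roll from where it was at the start of the episode above 0.04 m or angle between jar's own z axis and vertical above 0.35 rad).
It also fails if it takes over 67 s, if anything falls off the work surface, if the arm or the gripper's body presses on something with over 40 N, if the wrist force passes 120 N, or if a joint passes its speed limit or range.

### The arm

A 6-joint arm with a two-finger parallel gripper is mounted at the origin on a cart in front of the work surface, level with it; the furniture and walls round the work are solid. World frame = base frame: x ahead of the robot, y to its left, z up, the work surface at z = 0. Lengths are in mm, angles in rad, forces in N, time in s.
With the tool pointing down it reaches from about 225 to 725 mm from the base axis. Payload 3.1 kg.
Tool frame: the origin (TCP) lies midway between the tips of the shut fingers; the grasp point (between the pads) lies 19 mm behind it (pinch_z is the distance from the TCP to the grasp point, in mm); y points along the fingers, x is the direction in which the jaws open and shut, and the axes are right-handed (so a half turn about y gives the same grasp; the last joint's range is limited). The gripper opens to 85 mm and grips with 20 to 120 N. Pads are 22 mm wide; open, the fingers measure 114 mm over their backs; the gripper's body (76 mm by 85 mm) begins 54 mm behind the grasp point. The pads swing forward as they close: fully open they stand 13 mm farther back than shut.
Start: joints at [1, 0.048, 0.099, 1.622, 0, 1.443], TCP at [224.953, 474.356, 231.312] pointing down, gripper open.
Joint ranges: [-2.91, 2.91], [-0.99, 1.94], [-1.21, 1.42], [-2.12, 2.29], [-1.49, 1.47], [-3.14, 3.14]. Speed limits (rad/s): [2.79, 2.79, 3.14, 3.14, 3.14, 3.14].

### API

Orientations are given as a rotation vector (axis times angle).
In Python, from station import * gives the robot as it stands.
- The arm moves only by the shell command python3 -m inch 'ROWS'. ROWS is JSON, a list of rows, each a list of 7 numbers: the shift along the tool's x, y, z in m, then the turn, a rotation vector about the tool's x, y, z in degrees, then the gripper's target within -1 to 1 (shut at 1, half-way at 0, fully open at -1). A call has 1 to 12 rows; each row is the pose to reach, as a shift and turn from the pose commanded when the call began, along the tool's axes at that moment; what a row does not reach only later rows make up. A row lasts 1/10 s, in which the tool goes at most 50 mm and 8.59 degrees, less where a joint would pass 70% of its speed; a pose out of reach is approached as far as the arm can. A call with a gripper value outside its range is refused whole. The fingers move at their own pace and stop on an object; the grip force is fixed at half the most. Time passes only in rows, so rows that repeat a pose let the fingers close. It gives the time, the measured TCP pose, the force and the opening at its end, in the units of the state.
- get_state(): the state, without advancing time (a new reading comes with each control period).
- grab_frame(name): name is "scene" or "top"; returns (picture, depth): 420x560x3 uint8, red, green, blue; 420x560 float32, mm along the optical axis (not along the pixel's ray), 0 where there is no reading.
- calibration(name): a dict with "mtx" (3x3 intrinsics, pixels), "dist_coeffs" ([k1, k2, p1, p2, k3] as OpenCV has them; the pictures are not rectified), "world_to_cam" (4x4, takes a point from world to camera coordinates). Camera axes: x right, y down, z forward; pixel columns grow to the right and rows downward; lengths in mm; the calibration is good to about 2 mm. A picture is of the moment at which its call begins. calibration takes no time and is no camera call.
- job_done(): hands the job in, once; it reports no verdict.
The state is a dict: "time_s": time; "joint_pos": joint angles; "qd": joint speeds; "tau": joint torques, N m; "ee_pos": TCP position; "tcp_rot": TCP orientation; "ft_force": force on the tool from outside, world axes, zero at the start; "ft_torque": the same for the moment, N m; "gripper_width": finger opening in mm.
Only numpy, scipy, OpenCV 4.12 (cv2) and the standard library are available. Lean on these libraries where they do the work, as an engineer would, in place of code of your own. Each camera call takes 0.05 s, during which the arm holds its last target. There are 200 camera calls.

## Working session

There is one attempt and no reset: what is moved stays moved. The work goes in short steps, Python scripts to look and compute and a shell command to move; the robot and the scene stay as the last step left them, time stands still between calls to the robot, and variables do not carry over. Pictures are saved under pics/ and viewed, on a budget of 10 in all, crops included, one or two more only if the job needs it, and the job is handed in when it is done.

```bash
mkdir -p pics; ls; python3 - <<'E'
from station import *
import cv2, numpy as np
for n in ("scene","top"):
    p,d=grab_frame(n); cv2.imwrite(f"pics/{n}0.png",p[:,:,::-1]); np.save(f"pics/{n}0.npy",d)
    c=calibration(n); W=np.array(c["world_to_cam"]); print(n,np.round(c["mtx"],1).tolist(),c["dist_coeffs"],(-W[:3,:3].T@W[:3,3]).round(0),W[:3,:3].round(2).tolist())
print(get_state())
E
```

```text
pics
scene [[418.6, 0.0, 279.6], [0.0, 418.6, 206.2], [0.0, 0.0, 1.0]] [-0.12623251  0.          0.          0.          0.        ] [ 101. -304.  694.] [[0.62, -0.79, 0.0], [-0.55, -0.43, -0.72], [0.56, 0.44, -0.7]]
top [[421.8, 0.0, 271.8], [0.0, 421.8, 210.6], [0.0, 0.0, 1.0]] [-0.11631046  0.          0.          0.          0.        ] [413. 102. 962.] [[-0.17, -0.99, 0.0], [-0.96, 0.17, -0.22], [0.21, -0.04, -0.98]]
{'time_s': 0.1, 'joint_pos': array([ 1.00021702e+00,  4.86923949e-02,  9.77317915e-02,  1.62200563e+00,
       -3.73083471e-06,  1.44299849e+00]), 'qd': array([-4.00883043e-05, -1.62845400e-03,  4.45772828e-03,  2.77397291e-04,
       -3.68561167e-04,  1.75442793e-03]), 'tau': array([ 2.59735032e-03, -3.39851582e+01,  3.20935535e+01,  1.58040854e-02,
       -1.52222824e-04,  2.51007987e-05]), 'ee_pos': array([224.64413067, 473.88882225, 230.21466172]), 'tcp_rot': array([-1.38766768, -0.87567389,  0.87889885]), 'ft_force': array([-0.24058981, -0.63101659,  0.32892587]), 'ft_torque': array([ 0.00500332, -0.01125772, -0.04941148]), 'gripper_width': 85.40158482772496}
```

View pics/scene0.png

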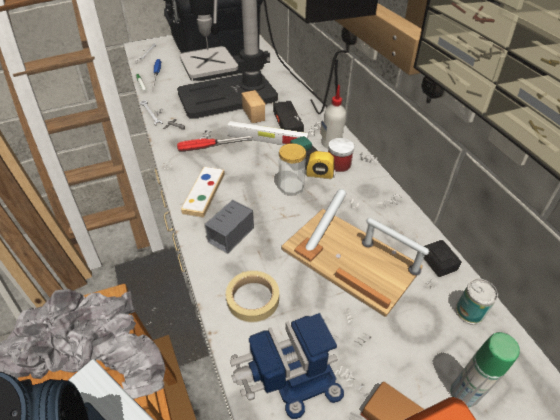

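View pics/top0.png

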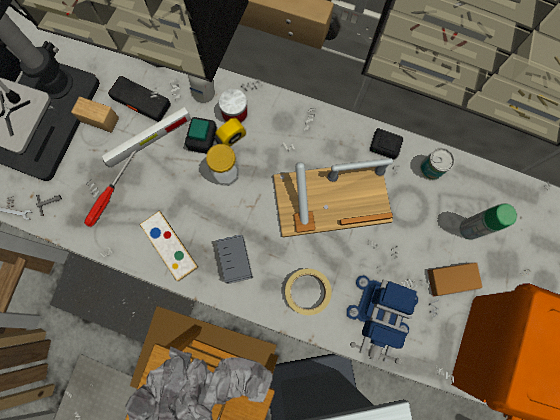

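The scene view shows the board at (203,190), pot (230,226), tape (253,295), jar (291,170) and rack (355,260). In the top view they are at board (168,245), pot (232,259), tape (308,290), jar (222,163) and rack (335,200). Next I'll take enlarged crops of the top view.

```bash
cat > h.py <<'E'
from station import *
import numpy as np, cv2
from scipy.spatial.transform import Rotation as R
def cam(n):
    c=calibration(n); return np.array(c["mtx"],float),np.array(c["dist_coeffs"],float),np.array(c["world_to_cam"],float)
def rays(n,px):
    K,D,W=cam(n); u=cv2.undistortPoints(np.array(px,float).reshape(-1,1,2),K,D)[:,0]
    d=np.c_[u,np.ones(len(u))]@W[:3,:3]; return -W[:3,:3].T@W[:3,3],d
def onz(n,px,z):
    o,d=rays(n,px); return o+d*((z-o[2])/d[:,2])[:,None]
def proj(n,P):
    K,D,W=cam(n); P=np.array(P,float).reshape(-1,3)
    return cv2.projectPoints(P,cv2.Rodrigues(W[:3,:3])[0],W[:3,3],K,D)[0][:,0]
def cloud(n,d):
    v,u=np.nonzero(d>0); K,D,W=cam(n)
    q=cv2.undistortPoints(np.c_[u,v].astype(float).reshape(-1,1,2),K,D)[:,0]
    P=np.c_[q,np.ones(len(q))]*d[v,u][:,None]
    X=np.full(d.shape+(3,),np.nan); X[v,u]=(P-W[:3,3])@W[:3,:3]; return X
E
python3 - <<'E'
from h import *
im=cv2.imread("pics/top0.png")
def crop(x,y,w,h,s,o): cv2.imwrite(o,cv2.resize(im[y:y+h,x:x+w],None,fx=s,fy=s,interpolation=cv2.INTER_CUBIC))
crop(130,200,130,95,6,"pics/c1.png"); crop(267,150,132,95,6,"pics/c2.png")
X=cloud("top",np.load("pics/top0.npy"))
for p in [(168,245),(150,222),(232,259),(225,250),(240,270),(200,230),(300,168),(362,165),(350,220),(350,195),(285,200),(222,160),(308,270),(260,240)]: print(p,X[p[1],p[0]].round(1))
print(proj("top",[[0,0,0],[225,474,231]]))
E
```

```text
(168, 245) [581.4 310.1  21.6]
(150, 222) [641.5 345.4  20.3]
(232, 259) [521.7 169.   58.3]
(225, 250) [543.2 180.8  60. ]
(240, 270) [495.5 155.7  59.1]
(200, 230) [607.5 236.4   1.1]
(300, 168) [680.   -5.2 115.4]
(362, 165) [ 672.6 -144.1   88.6]
(350, 220) [ 565.7 -103.7   35.8]
(350, 195) [ 626.8 -120.3   17.2]
(285, 200) [640.7  30.8  16.8]
(222, 160) [726.9 154.5 112.2]
(308, 270) [473.    9.4  25. ]
(260, 240) [561.3 103.1  -1.5]
[[350.65924858 484.56750053]
 [ 72.93761105 449.15221817]]
```

View pics/c1.png

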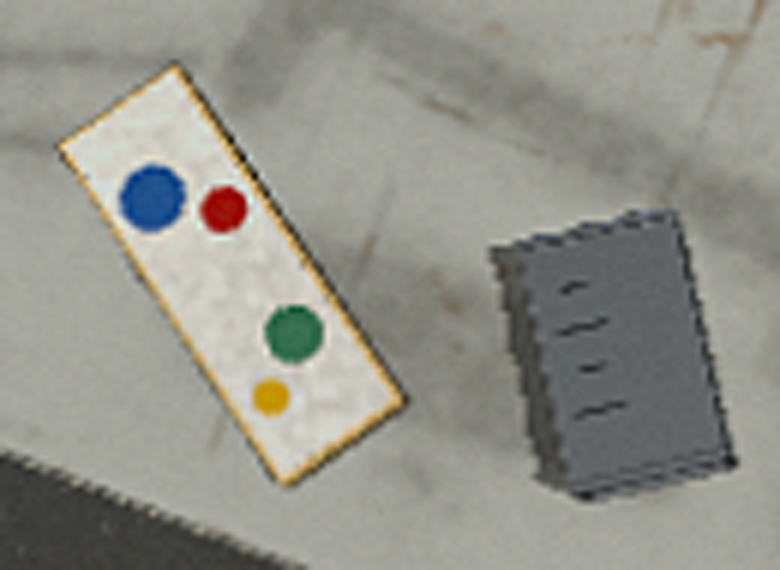

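View pics/c2.png

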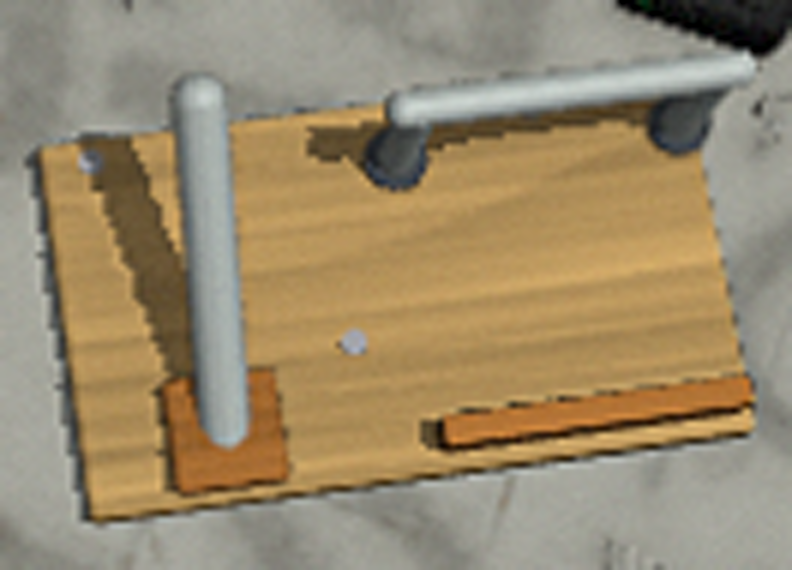

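The crops give clean corner positions: board (178,65),(62,147),(287,484),(404,402) in c1, pot top face roughly (517,246),(676,212),(735,463),(577,490) in c1, and rack base corners (40,148),(90,518),(752,432) with rail ends (395,107),(750,68) in c2. I'll fit the poses from these.

```bash
cat > fit.py <<'E'
from h import *
from scipy.optimize import least_squares
def fit(n,obj,px,x0):
    obj=np.array(obj,float)
    def tf(p): c,s=np.cos(p[2]),np.sin(p[2]); return obj@np.array([[c,s,0],[-s,c,0],[0,0,1]])+[p[0],p[1],0]
    r=least_squares(lambda p:(proj(n,tf(p))-px).ravel(),x0,x_scale=[10,10,.1])
    print(r.x.round(3),"deg",np.degrees(r.x[2]).round(2),"res",r.fun.reshape(-1,2).round(1).tolist()); return r.x
E
python3 - <<'E'
from fit import *
c1=lambda a:np.array(a)/6+[130-.42,200-.42]; c2=lambda a:np.array(a)/6+[267-.42,150-.42]
b=c1([(178,65),(62,147),(287,484),(404,402)])
print(onz("top",b,18).round(1))
fit("top",[[80,-28,18],[80,28,18],[-80,28,18],[-80,-28,18]],b,[580,300,.7])
p=c1([(517,246),(676,212),(735,463),(577,490)])
print(onz("top",p,58).round(1))
fit("top",[[-45,-29,58],[-45,29,58],[45,29,58],[45,-29,58]],p,[520,170,3])
r=c2([(40,148),(90,518),(752,432),(395,107),(750,68)])
q=fit("top",[[65,130,15],[-85,130,15],[-85,-130,15],[40,-2,80],[40,-128,80]],r,[620,-50,-.2])
c,s=np.cos(q[2]),np.sin(q[2]); M=np.array([[c,-s,0],[s,c,0],[0,0,1]])
for o in ([52-7.7,75,113-6.4],[40,-65,80],[-65,75,15],[-78,-5,35],[-66,-5,35]): w=M@o+[q[0],q[1],0]; print(o,w.round(1),((proj("top",w)-[267-.42,150-.42])*6).round(0))
X=cloud("top",np.load("pics/top0.npy"))
for n_,P in (("tape",X[(X[...,2]>20)&(X[...,2]<30)&(abs(X[...,0]-455)<75)&(abs(X[...,1]-5)<75)]),("jar",X[(X[...,2]>105)&(abs(X[...,0]-725)<50)&(abs(X[...,1]-150)<50)])): print(n_,P.min(0).round(),P.max(0).round())
s=get_state(); print(R.from_rotvec(s["tcp_rot"]).as_matrix().round(3))
E
```

```text
[[665.5 321.6  18. ]
 [641.2 369.9  18. ]
 [499.8 299.8  18. ]
 [522.8 252.3  18. ]]
[5.82389e+02 3.10925e+02 4.57000e-01] deg 26.16 res [[0.2, -0.5], [-0.6, -0.2], [-0.4, 0.8], [0.8, -0.2]]
[[567.1 197.8  58. ]
 [569.7 139.2  58. ]
 [477.1 132.7  58. ]
 [477.1 189.4  58. ]]
[522.729 164.737   3.206] deg 183.67 res [[0.6, 0.5], [0.2, 0.1], [-0.3, -1.2], [-0.6, 0.6]]
[ 6.38979e+02 -7.99430e+01 -4.20000e-02] deg -2.42 res [[-0.3, -0.9], [-0.1, 0.1], [1.0, -0.1], [1.6, 0.5], [-2.1, 0.4]]
[44.3, 75, 106.6] [686.4  -6.9 106.6] [[200. 101.]]
[40, -65, 80] [ 676.2 -146.6   80. ] [[572.  90.]]
[-65, 75, 15] [577.2  -2.3  15. ] [[225. 449.]]
[-78, -5, 35] [560.8 -81.7  35. ] [[446. 445.]]
[-66, -5, 35] [572.8 -82.2  35. ] [[440. 414.]]
tape [380. -33.  20.] [478.  70.  30.]
jar [702. 112. 105.] [775. 200. 588.]
[[ 0.428 -0.001 -0.904]
 [ 0.904 -0.002  0.428]
 [-0.002 -1.     0.   ]]
```

```bash
cat > go.py <<'E'
from h import *
def tool(yaw,pitch):  # yaw: azimuth of jaw axis (deg); pitch: approach tilted from down towards yaw-90
    y=np.radians(yaw);p=np.radians(pitch); x=np.array([np.cos(y),np.sin(y),0]); f=np.array([np.sin(y),-np.cos(y),0])
    a=f*np.sin(p)-np.array([0,0,1])*np.cos(p); return np.c_[x,a,np.cross(x,a)]
def row(pos,yaw,pitch,label=""):
    s=get_state(); C=R.from_rotvec(s["tcp_rot"]).as_matrix(); T=tool(yaw,pitch)
    print(label,(C.T@(np.array(pos)-s["ee_pos"])/1000).round(4).tolist(),np.degrees(R.from_matrix(C.T@T).as_rotvec()).round(1).tolist())
def st():
    s=get_state(); print("t",round(s["time_s"],1),"p",s["ee_pos"].round(1),"f",s["ft_force"].round(1),"w",round(s["gripper_width"],1),"q",s["joint_pos"].round(2)); print(R.from_rotvec(s["tcp_rot"]).as_matrix().round(3).tolist())
E
python3 - <<'E'
from go import *
row((582.4,310.9,110),116.2,0,"above board")
X=cloud("top",np.load("pics/top0.npy")); Y=cloud("scene",np.load("pics/scene0.npy"))
for Z in (X,Y):
    m=(Z[...,2]>60)&(Z[...,0]<1000)&(Z[...,0]>500)&(abs(Z[...,1]+60)<200)
    P=Z[m]; H,_,_=np.histogram2d(P[:,0],P[:,1],[range(500,1001,50),range(-260,141,50)]); print(H.astype(int)); 
    for a in range(700,1000,50):
        k=(P[:,0]>=a)&(P[:,0]<a+50); print(a,P[k][:,2].min().round() if k.any() else None,P[k][:,2].max().round() if k.any() else None)
E
```

```text
above board [0.0063, 0.1201, -0.3931] [-0.1, -51.6, -0.1]
[[   0    0    0    0    0    0    0    6]
 [ 689    0    0    0    0    0    0    0]
 [4455  106    0    0   23  138    0    0]
 [ 589 5310 3452  112   44  167    0    0]
 [   1  213 1193 1746    0    0    0 1041]
 [  56    0   52   11    0    0    0 1362]
 [ 574  512  201  100 1290  675  282  382]
 [   0  228 2663 1273  125  553  621  396]
 [   0    0    0  406  896  258    5  118]
 [   0    0    0    0    0  619  787   20]]
700 61.0 588.0
750 61.0 570.0
800 60.0 503.0
850 60.0 437.0
900 60.0 211.0
950 60.0 206.0
[[   0    0    0    0    0    0    0    1]
 [ 932    0    0    0    0    0    0    1]
 [3660   94    0    0   89  106    0    0]
 [ 329 3327 1974  123  131   88    0    0]
 [  76   90  483  856    0    0    0  552]
 [ 401   99  201    1    0    0    0  587]
 [2094 1894   81   11  842  418  344  211]
 [   0  335 1901 1189  360  591  753  345]
 [   0    0    0  598 1401  342   74  225]
 [   0    0    0    0    0  874 1293   26]]
700 60.0 520.0
750 61.0 480.0
800 60.0 502.0
850 60.0 461.0
900 60.0 444.0
950 60.0 421.0
```

```bash
python3 - <<'E'
from go import *
Z=np.r_[cloud("top",np.load("pics/top0.npy")).reshape(-1,3),cloud("scene",np.load("pics/scene0.npy")).reshape(-1,3)]
Z=Z[Z[:,2]>125]
for a in range(500,900,50):
    print(a,[ (int(k.min()),int(k.max())) if len(k:=Z[(Z[:,0]>=a)&(Z[:,0]<a+50)&(Z[:,1]>=b)&(Z[:,1]<b+50),2])>3 else 0 for b in range(-260,140,50)])
E
python3 -m inch '[[0.001,0.02,-0.05,0,-8,0,-1],[0.002,0.04,-0.10,0,-16,0,-1],[0.003,0.06,-0.15,0,-24,0,-1],[0.004,0.08,-0.20,0,-32,0,-1],[0.005,0.10,-0.25,0,-40,0,-1],[0.006,0.12,-0.30,0,-46,0,-1],[0.006,0.12,-0.35,0,-51.6,0,-1],[0.0063,0.12,-0.393,0,-51.6,0,-1],[0.0063,0.12,-0.393,0,-51.6,0,-1],[0.0063,0.12,-0.393,0,-51.6,0,-1],[0.0063,0.12,-0.393,0,-51.6,0,-1]]'
python3 -c "
from go import *
st();row((582.4,310.9,0),116.2,0)"
```

```text
500 [0, 0, 0, 0, 0, 0, 0, 0]
550 [(546, 590), 0, 0, 0, 0, 0, 0, 0]
600 [(400, 646), (402, 635), 0, 0, 0, 0, 0, 0]
650 [(402, 636), (400, 636), (400, 603), 0, 0, 0, 0, 0]
700 [(405, 549), (406, 569), (399, 583), (399, 576), 0, 0, 0, (411, 587)]
750 [(125, 454), (406, 459), (385, 500), (413, 506), 0, 0, 0, (412, 569)]
800 [(125, 302), (125, 500), (273, 502), (340, 412), (341, 413), (340, 413), (412, 484), (412, 503)]
850 [0, (125, 392), (125, 394), (125, 411), (292, 461), (340, 451), (340, 442), (342, 396)]
time_s: 1.2
ee_pos: [582.2, 311.3, 110.3]
tcp_rot: [-0.955, -1.535, 1.538]
ft_force: [-0.3, 0.7, -0.6]
gripper_width: 85.5
t 1.2 p [582.2 311.3 110.3] f [-0.3  0.7 -0.6] w 85.5 q [ 0.39  0.41  0.28  1.45  0.   -0.07]
[[-0.441, -0.002, -0.897], [0.897, -0.0, -0.441], [0.001, -1.0, 0.002]]
 [-0.0006, 0.1103, -0.0003] [-0.1, -0.0, 0.0]
```

The cabinet over the rack starts at about z = 400, so I'll stay well below that. Lowering onto the board.

```bash
python3 -m inch '[[0,0.04,0,0,0,0,-1],[0,0.08,0,0,0,0,-1],[0,0.10,0,0,0,0,-1],[0,0.11,0,0,0,0,-1],[0,0.11,0,0,0,0,-1],[0,0.11,0,0,0,0,1],[0,0.11,0,0,0,0,1],[0,0.11,0,0,0,0,1],[0,0.11,0,0,0,0,1],[0,0.11,0,0,0,0,1],[0,0.11,0,0,0,0,1]]'
python3 -m inch '[[0,-0.02,0,0,0,0,1],[0,-0.06,0,0,0,0,1],[0,-0.10,0,0,0,0,1],[0,-0.15,0,0,0,0,1],[0,-0.20,0,0,0,0,1],[0,-0.20,0,0,0,0,1]]'
python3 - <<'E'
from go import *
st(); row((500,-110,220),87.6,0)
p,d=grab_frame("scene"); X=cloud("scene",d)
u=proj("scene",[[582,311,190],[582,311,0]]); print(u)
x,y=u[0].astype(int); c=p[max(y-70,0):y+80,max(x-100,0):x+100,::-1]; print(max(x-100,0),max(y-70,0)); cv2.imwrite("pics/g1.png",cv2.resize(c,None,fx=3,fy=3))
E
```

```text
time_s: 2.3
ee_pos: [584.8, 312.6, 4.5]
tcp_rot: [-0.96, -1.543, 1.535]
ft_force: [-0.5, 0.3, 7.0]
gripper_width: 54.2
time_s: 2.9
ee_pos: [586.8, 313.2, 212.4]
tcp_rot: [-0.968, -1.553, 1.527]
ft_force: [1.4, 0.5, -0.5]
gripper_width: 54.1
t 2.9 p [586.8 313.2 212.4] f [ 1.4  0.5 -0.5] w 54.1 q [ 0.39  0.41  0.48  1.63 -0.   -0.07]
[[-0.442, 0.016, -0.897], [0.897, 0.007, -0.442], [-0.001, -1.0, -0.017]]
 [-0.3413, -0.0118, 0.2646] [1.0, 28.6, 0.2]
[[192.99935154 128.20761956]
 [203.55407091 193.13532392]]
92 58
```

View pics/g1.png

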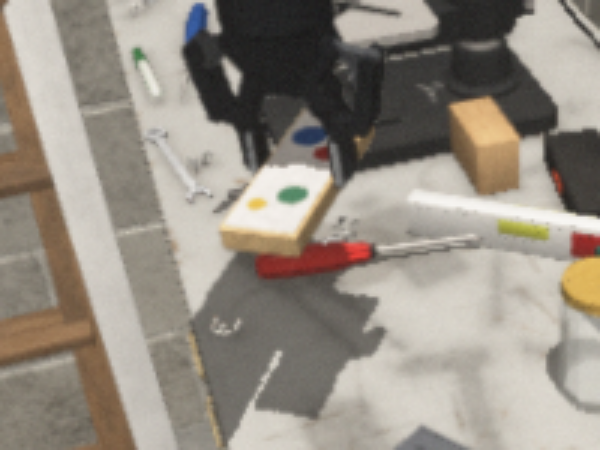

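The board is held square. I measure the TCP about 3 mm off the board's centre, with the underside 4.5 mm beyond the TCP. Next I'll move to a tilted staging pose in front of and above the bay.

```bash
cat >> go.py <<'E'
def rackw(o):
    c,s=np.cos(-.042),np.sin(-.042); return np.array([639+c*o[0]-s*o[1],-79.9+s*o[0]+c*o[1],o[2]])
OFF=np.array([0,4.5,2.9])  # board origin in the tool frame
def board(o,pitch=38,label=""): T=tool(87.6,pitch); row(rackw(o)-T@OFF,87.6,pitch,label)
def where():
    s=get_state(); p=R.from_rotvec(s["tcp_rot"]).apply(OFF)+s["ee_pos"]-[639,-79.9,0]; c,s_=np.cos(-.042),np.sin(-.042)
    print("board in rack",np.round([c*p[0]+s_*p[1],-s_*p[0]+c*p[1],p[2]],1))
E
python3 -c "
from go import *
row((540,-100,230),87.6,38)"
```

```text
[-0.3501, -0.0243, 0.223] [-36.5, 27.5, 9.6]
```

```bash
python3 -m inch '[[-0.04,-0.02,0.025,-4,3,1,1],[-0.08,-0.02,0.05,-8,6,2,1],[-0.12,-0.02,0.075,-12,9,3,1],[-0.16,-0.02,0.10,-16,12,4,1],[-0.20,-0.02,0.125,-20,15,5,1],[-0.24,-0.024,0.15,-25,19,6.5,1],[-0.28,-0.024,0.18,-30,23,8,1],[-0.32,-0.024,0.20,-34,26,9,1],[-0.35,-0.024,0.223,-36.5,27.5,9.6,1],[-0.35,-0.024,0.223,-36.5,27.5,9.6,1],[-0.35,-0.024,0.223,-36.5,27.5,9.6,1]]'
python3 -c "
from go import *
st();where();board((14,-65,125));board((14,-65,71))"
```

```text
time_s: 4.05
ee_pos: [535.9, -101.6, 222.6]
tcp_rot: [-1.702, -1.625, 0.811]
ft_force: [0.7, 0.1, -1.3]
gripper_width: 54.4
t 4.0 p [ 535.9 -101.6  222.6] f [ 0.7  0.1 -1.3] w 54.4 q [-0.45 -0.6  -0.6   0.96  0.24 -0.33]
[[0.044, 0.603, -0.796], [0.999, -0.029, 0.033], [-0.003, -0.797, -0.604]]
board in rack [-101.6  -26.   217.3]
 [-0.0384, 0.1435, -0.0364] [-0.8, -0.0, -0.2]
 [-0.0383, 0.1865, -0.0038] [-0.8, -0.0, -0.2]
```

```bash
python3 -m inch '[[-0.012,0.04,-0.012,0,0,0,1],[-0.025,0.08,-0.024,0,0,0,1],[-0.038,0.12,-0.036,-0.8,0,0,1],[-0.038,0.1435,-0.0364,-0.8,0,0,1],[-0.038,0.1435,-0.0364,-0.8,0,0,1],[-0.038,0.1435,-0.0364,-0.8,0,0,1]]'
python3 - <<'E'
from go import *
st();where();board((14,-65,71))
p,_=grab_frame("scene"); c=p[160:310,260:460,::-1]; cv2.imwrite("pics/g2.png",cv2.resize(c,None,fx=4,fy=4,interpolation=cv2.INTER_CUBIC))
E
```

```text
time_s: 4.65
ee_pos: [651.4, -141.8, 131.8]
tcp_rot: [-1.708, -1.64, 0.804]
ft_force: [-0.1, 0.7, -1.0]
gripper_width: 54.1
t 4.7 p [ 651.4 -141.8  131.8] f [-0.1  0.7 -1. ] w 54.1 q [-0.42 -0.21 -0.52  0.64  0.23 -0.31]
[[0.039, 0.615, -0.788], [0.999, -0.027, 0.028], [-0.003, -0.788, -0.615]]
board in rack [ 15.5 -61.4 126.4]
 [-0.0035, 0.0428, 0.0353] [-0.0, 0.3, -0.0]
```

View pics/g2.png

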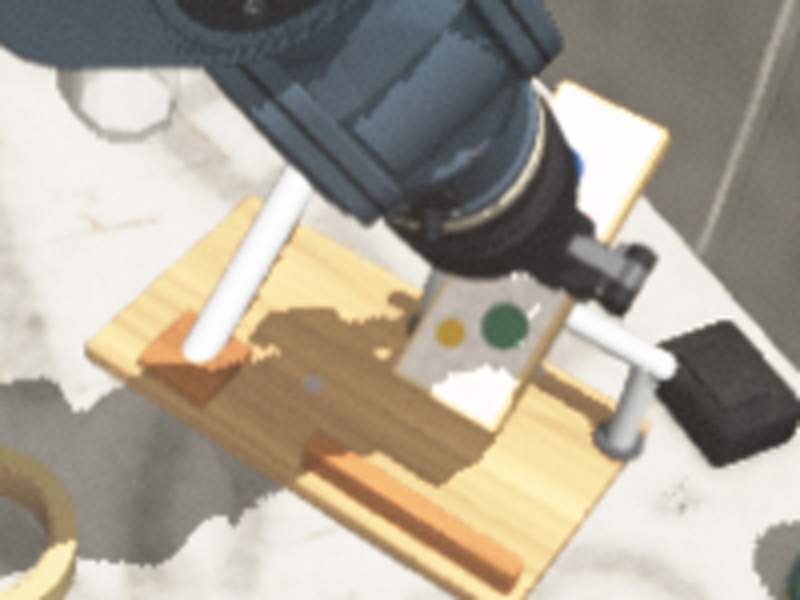

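The view shows the held board aligned over the bay. Its foot corners are at (395,373) and (493,432) in the crop, and the rack's left-front base corner is at (87,350). I'll check both against the model before lowering.

```bash
python3 - <<'E'
from go import *
s=get_state(); C=R.from_rotvec(s["tcp_rot"]).as_matrix()
B=np.array([[0,0,-1],[1,0,0],[0,-1,0]],float) # cols: board x=-zt, y=xt, z=-yt  in tool
B=np.c_[[0,0,-1],[1,0,0],[0,-1,0]]
for l in ([-80,28,18],[-80,-28,18],[80,-28,18],[80,28,18]):
    w=C@(OFF+B@l)+s["ee_pos"]; print("board",((proj("scene",w)-[260-.4,160-.4])*4).round(0))
for o in ([-85,130,15],[65,130,15],[-78,-5,35],[-78,-125,35],[-66,-125,35],[40,-128,80]): print("rack",o,((proj("scene",rackw(o))-[260-.4,160-.4])*4).round(0))
E
```

```text
board [[389. 370.]]
board [[493. 432.]]
board [[670. 127.]]
board [[562.  75.]]
rack [-85, 130, 15] [[ 82. 338.]]
rack [65, 130, 15] [[250. 189.]]
rack [-78, -5, 35] [[300. 440.]]
rack [-78, -125, 35] [[511. 574.]]
rack [-66, -125, 35] [[524. 557.]]
rack [40, -128, 80] [[658. 364.]]
```

Model and picture agree to within about 3 mm. Lowering vertically.

```bash
python3 -m inch '[[-0.001,0.011,0.009,0,0,0,1],[-0.002,0.022,0.018,0,0,0,1],[-0.003,0.033,0.027,0,0,0,1],[-0.0035,0.040,0.033,0,0,0,1],[-0.0035,0.0428,0.0353,0,0,0,1],[-0.0035,0.0428,0.0353,0,0,0,1],[-0.0035,0.0428,0.0353,0,0,0,1]]'
python3 -c "
from go import *
st();where();board((14,-65,69));board((9,-65,65.3))"
```

```text
time_s: 5.4
ee_pos: [651.0, -148.0, 79.7]
tcp_rot: [-1.715, -1.641, 0.801]
ft_force: [-0.6, 0.2, -1.0]
gripper_width: 53.9
t 5.4 p [ 651.  -148.    79.7] f [-0.6  0.2 -1. ] w 53.9 q [-0.44 -0.16 -0.59  0.51  0.24 -0.32]
[[0.042, 0.619, -0.784], [0.999, -0.03, 0.029], [-0.006, -0.785, -0.62]]
board in rack [ 15.4 -67.6  74.4]
 [0.0026, 0.0034, 0.0044] [0.3, 0.2, -0.2]
 [0.0026, 0.0032, 0.0106] [0.3, 0.2, -0.2]
```

```bash
python3 -m inch '[[0.0026,0.002,0.002,0,0,0,1],[0.0026,0.0034,0.0044,0,0,0,1],[0.0026,0.0034,0.0044,0,0,0,1],[0.0026,0.0034,0.0044,0,0,0,1]]'
python3 -c "
from go import *
st();where();board((9,-65,65.3))"
```

```text
time_s: 5.8
ee_pos: [650.0, -145.2, 74.4]
tcp_rot: [-1.715, -1.642, 0.801]
ft_force: [-1.7, 0.9, 4.2]
gripper_width: 54.4
t 5.8 p [ 650.  -145.2   74.4] f [-1.7  0.9  4.2] w 54.4 q [-0.43 -0.16 -0.6   0.5   0.23 -0.32]
[[0.041, 0.619, -0.784], [0.999, -0.029, 0.029], [-0.005, -0.785, -0.62]]
board in rack [ 14.2 -64.8  69. ]
 [-0.0002, -0.0003, 0.0064] [0.3, 0.2, -0.2]
```

It has touched the rail with about 5 N. Sliding it down-slope to the lip.

```bash
python3 -m inch '[[0,0,0.002,0,0,0,1],[0,0,0.003,0,0,0,1],[0,0,0.004,0,0,0,1],[0,0,0.005,0,0,0,1],[0,0,0.005,0,0,0,1],[0,0,0.005,0,0,0,1]]'
python3 -c "
from go import *
st();where()"
```

```text
time_s: 6.4
ee_pos: [645.8, -145.6, 70.9]
tcp_rot: [-1.716, -1.64, 0.801]
ft_force: [-2.0, 1.1, 5.4]
gripper_width: 54.8
t 6.4 p [ 645.8 -145.6   70.9] f [-2.   1.1  5.4] w 54.8 q [-0.44 -0.17 -0.62  0.49  0.24 -0.32]
[[0.042, 0.619, -0.784], [0.999, -0.031, 0.029], [-0.006, -0.785, -0.62]]
board in rack [ 10.1 -65.4  65.6]
```

Still no firm foot contact, so 3 mm more. Then release gently and retreat along the fingers.

```bash
python3 -m inch '[[0,0,0.001,0,0,0,1],[0,0,0.002,0,0,0,1],[0,0,0.003,0,0,0,1],[0,0,0.003,0,0,0,1],[0,0,0.003,0,0,0,1]]'
python3 -c "
from go import *
st();where()"
```

```text
time_s: 6.9
ee_pos: [643.9, -145.6, 69.5]
tcp_rot: [-1.716, -1.641, 0.801]
ft_force: [-1.2, 0.6, 5.6]
gripper_width: 54.2
t 6.9 p [ 643.9 -145.6   69.5] f [-1.2  0.6  5.6] w 54.2 q [-0.44 -0.17 -0.62  0.49  0.24 -0.32]
[[0.042, 0.62, -0.784], [0.999, -0.031, 0.029], [-0.006, -0.784, -0.62]]
board in rack [  8.1 -65.4  64.2]
```

```bash
python3 -m inch '[[0,0,0,0,0,0,-0.5],[0,0,0,0,0,0,-0.6],[0,0,0,0,0,0,-0.8],[0,0,0,0,0,0,-1],[0,0,0,0,0,0,-1],[0,0,0,0,0,0,-1],[0,-0.01,0,0,0,0,-1],[0,-0.03,0,0,0,0,-1],[0,-0.06,0,0,0,0,-1],[0,-0.10,0,0,0,0,-1],[0,-0.15,0,0,0,0,-1],[0,-0.15,0,0,0,0,-1]]'
python3 - <<'E'
from go import *
st(); row((500,0,200),87.6,38,"mid"); row((522.7,164.7,130),93.7,0,"pot above")
E
```

```text
time_s: 8.1
ee_pos: [551.6, -142.3, 196.5]
tcp_rot: [-1.728, -1.646, 0.799]
ft_force: [1.0, -0.5, 0.8]
gripper_width: 85.6
t 8.1 p [ 551.6 -142.3  196.5] f [ 1.  -0.5  0.8] w 85.6 q [-0.53 -0.54 -0.63  0.86  0.29 -0.4 ]
[[0.043, 0.628, -0.777], [0.999, -0.036, 0.026], [-0.012, -0.778, -0.629]]
mid [0.1399, -0.0402, 0.0415] [1.0, 0.4, -0.6]
pot above [0.3062, 0.0225, 0.0721] [38.9, -5.7, -2.8]
```

```bash
python3 -m inch '[[0.045,-0.005,0.01,5,-1,0,-1],[0.09,-0.01,0.02,10,-2,-1,-1],[0.13,-0.01,0.03,16,-3,-1,-1],[0.17,0,0.04,22,-4,-1.5,-1],[0.21,0.005,0.05,28,-5,-2,-1],[0.25,0.01,0.06,33,-5.5,-2.5,-1],[0.29,0.02,0.07,38.9,-5.7,-2.8,-1],[0.3062,0.0225,0.0721,38.9,-5.7,-2.8,-1],[0.3062,0.0225,0.0721,38.9,-5.7,-2.8,-1],[0.3062,0.0225,0.0721,38.9,-5.7,-2.8,-1],[0.3062,0.0225,0.0721,38.9,-5.7,-2.8,-1]]'
python3 - <<'E'
from go import *
st(); row((522.7,164.7,5),93.7,0,"pot grip")
p,_=grab_frame("scene"); c=p[160:310,180:460,::-1]; cv2.imwrite("pics/g3.png",cv2.resize(c,None,fx=2.85,fy=2.85,interpolation=cv2.INTER_CUBIC))
E
```

```text
time_s: 9.2
ee_pos: [520.4, 165.8, 124.0]
tcp_rot: [-1.164, -1.253, 1.255]
ft_force: [0.6, -0.8, 1.1]
gripper_width: 85.3
t 9.2 p [520.4 165.8 124. ] f [ 0.6 -0.8  1.1] w 85.3 q [ 0.18  0.11 -0.04  1.42  0.01  0.11]
[[-0.065, -0.01, -0.998], [0.998, 0.008, -0.065], [0.009, -1.0, 0.01]]
pot grip [-0.0023, 0.1189, -0.0033] [-0.5, 0.0, 0.5]
```

View pics/g3.png

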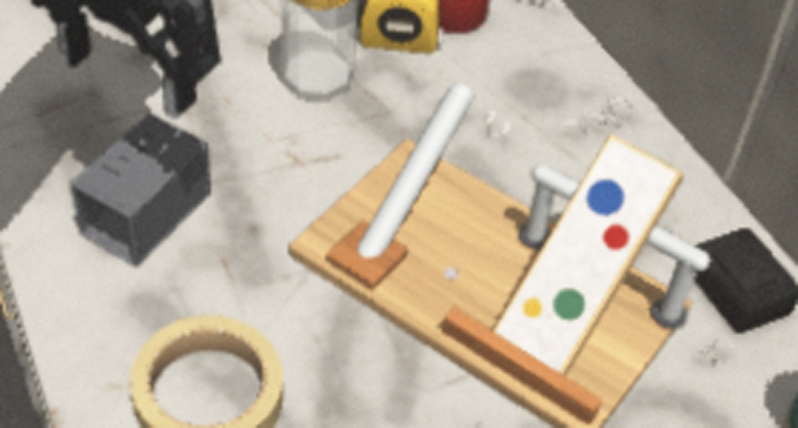

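The board leans squarely, foot at the lip (500–565, 330–372) and back on the rail. The pot and tape are untouched, and the peg tip is at (464,87). Gripping the pot.

```bash
python3 -m inch '[[-0.002,0.04,-0.003,-0.5,0,0.5,-1],[-0.0023,0.08,-0.0033,-0.5,0,0.5,-1],[-0.0023,0.11,-0.0033,-0.5,0,0.5,-1],[-0.0023,0.119,-0.0033,-0.5,0,0.5,-1],[-0.0023,0.119,-0.0033,-0.5,0,0.5,-1],[-0.0023,0.119,-0.0033,-0.5,0,0.5,1],[-0.0023,0.119,-0.0033,-0.5,0,0.5,1],[-0.0023,0.119,-0.0033,-0.5,0,0.5,1],[-0.0023,0.119,-0.0033,-0.5,0,0.5,1],[-0.0023,0.119,-0.0033,-0.5,0,0.5,1],[-0.0023,0.119,-0.0033,-0.5,0,0.5,1]]'
python3 - <<'E'
from go import *
st()
o=[52,75,113]; print(rackw(o),((proj("scene",rackw(o))-[180-.3,160-.3])*2.85).round())
for o in ([-85,130,15],[65,130,15],[44.3,75,106.6],[40,-128,80],[40,-2,80],[-65+1,75,27]): print(o,((proj("scene",rackw(o))-[180-.3,160-.3])*2.85).round())
E
```

```text
time_s: 10.35
ee_pos: [524.6, 166.1, 6.0]
tcp_rot: [-1.178, -1.259, 1.257]
ft_force: [-0.6, -0.9, 6.7]
gripper_width: 57.3
t 10.3 p [524.6 166.1   6. ] f [-0.6 -0.9  6.7] w 57.3 q [ 0.18  0.18 -0.21  1.18  0.    0.12]
[[-0.066, 0.001, -0.998], [0.998, 0.001, -0.066], [0.001, -1.0, -0.001]]
[694.10321672  -7.14949824 113.        ] [[465.  82.]]
[-85, 130, 15] [[286. 241.]]
[65, 130, 15] [[406. 134.]]
[44.3, 75, 106.6] [[458.  94.]]
[40, -128, 80] [[697. 259.]]
[40, -2, 80] [[539. 172.]]
[-64, 75, 27] [[362. 251.]]
```

```bash
cat >> go.py <<'E'
TIP=np.array([693.5,-7.5,113])
def pot(xp,zp,yp=0,pitch=40,label=""):
    T=tool(87.6,pitch); t=TIP-T@np.array([-yp,6-zp,2+xp]); print(t.round(0)); row(t,87.6,pitch,label)
def wherep():
    s=get_state(); l=R.from_rotvec(s["tcp_rot"]).inv().apply(TIP-s["ee_pos"]); print("tip in pot",np.round([l[2]-2,-l[0],6-l[1]],1))
E
python3 -m inch '[[0,-0.02,0,0,0,0,1],[0,-0.06,0,0,0,0,1],[0,-0.11,0,0,0,0,1],[0,-0.16,0,0,0,0,1],[0,-0.20,0,0,0,0,1],[0,-0.20,0,0,0,0,1]]'
python3 - <<'E'
from go import *
st(); row((600,60,240),87.6,40,"via"); pot(65,34,label="pre")
E
```

```text
time_s: 10.95
ee_pos: [526.9, 166.7, 211.6]
tcp_rot: [-1.183, -1.267, 1.251]
ft_force: [1.4, -0.2, -0.9]
gripper_width: 57.5
t 10.9 p [526.9 166.7 211.6] f [ 1.4 -0.2 -0.9] w 57.5 q [0.18 0.1  0.12 1.58 0.   0.12]
[[-0.066, 0.01, -0.998], [0.998, 0.003, -0.066], [0.002, -1.0, -0.01]]
via [-0.1112, -0.028, -0.0662] [-39.4, 5.9, 2.3]
[763. -10. 135.]
pre [-0.1925, 0.0788, -0.2228] [-39.4, 5.9, 2.3]
```

```bash
python3 -m inch '[[-0.03,-0.01,-0.02,-8,1,0.5,1],[-0.06,-0.02,-0.04,-16,2,1,1],[-0.09,-0.028,-0.06,-24,3.5,1.5,1],[-0.12,-0.028,-0.09,-32,5,2,1],[-0.14,-0.028,-0.13,-39.4,5.9,2.3,1],[-0.16,-0.025,-0.17,-39.4,5.9,2.3,1],[-0.18,-0.022,-0.20,-39.4,5.9,2.3,1],[-0.1925,-0.02,-0.2228,-39.4,5.9,2.3,1],[-0.1925,-0.02,-0.2228,-39.4,5.9,2.3,1],[-0.1925,-0.02,-0.2228,-39.4,5.9,2.3,1],[-0.1925,-0.02,-0.2228,-39.4,5.9,2.3,1]]'
python3 - <<'E'
from go import *
st(); wherep(); pot(65,34,label="pre")
E
```

```text
time_s: 12.05
ee_pos: [757.0, -10.9, 220.6]
tcp_rot: [-1.722, -1.65, 0.789]
ft_force: [0.1, 0.6, -1.7]
gripper_width: 57.3
t 12.1 p [757.  -10.9 220.6] f [ 0.1  0.6 -1.7] w 57.3 q [-0.12 -0.05 -0.21  0.73  0.05 -0.07]
[[0.041, 0.63, -0.776], [0.999, -0.028, 0.03], [-0.003, -0.776, -0.63]]
tip in pot [115.2  -1.1 -37.5]
[763. -10. 135.]
pre [0.001, 0.0704, 0.0497] [-0.9, 0.1, -0.1]
```

```bash
python3 -m inch '[[0.001,0.025,0.017,-0.5,0,0,1],[0.001,0.05,0.034,-0.9,0,0,1],[0.001,0.0704,0.0497,-0.9,0,0,1],[0.001,0.0704,0.0497,-0.9,0,0,1],[0.001,0.0704,0.0497,-0.9,0,0,1],[0.001,0.0704,0.0497,-0.9,0,0,1]]'
python3 - <<'E'
from go import *
st(); wherep(); pot(20,34,label="in1")
p,_=grab_frame("scene"); c=p[110:260,260:460,::-1]; cv2.imwrite("pics/g4.png",cv2.resize(c,None,fx=4,fy=4,interpolation=cv2.INTER_CUBIC))
s=get_state(); C=R.from_rotvec(s["tcp_rot"]).as_matrix()
for l in ([45,29,58],[45,-29,58],[45,29,0],[45,-29,0],[-45,29,58],[-45,-29,58]):
    w=C@np.array([-l[1],6-l[2],2+l[0]])+s["ee_pos"]; print(l,((proj("scene",w)-[260-.4,110-.4])*4).round(0))
E
```

```text
time_s: 12.65
ee_pos: [765.7, -10.9, 140.0]
tcp_rot: [-1.739, -1.665, 0.773]
ft_force: [0.1, -0.0, -0.6]
gripper_width: 57.3
t 12.7 p [765.7 -10.9 140. ] f [ 0.1 -0.  -0.6] w 57.3 q [-0.12  0.   -0.34  0.53  0.05 -0.06]
[[0.042, 0.648, -0.761], [0.999, -0.03, 0.029], [-0.004, -0.761, -0.648]]
tip in pot [70.5 -0.5 32.3]
[728.  -9. 106.]
in1 [0.0005, 0.0018, 0.0507] [0.4, 0.1, -0.1]
[45, 29, 58] [[393. 285.]]
[45, -29, 58] [[299. 237.]]
[45, 29, 0] [[421. 313.]]
[45, -29, 0] [[331. 267.]]
[-45, 29, 58] [[482. 129.]]
[-45, -29, 58] [[385.  86.]]
```

View pics/g4.png

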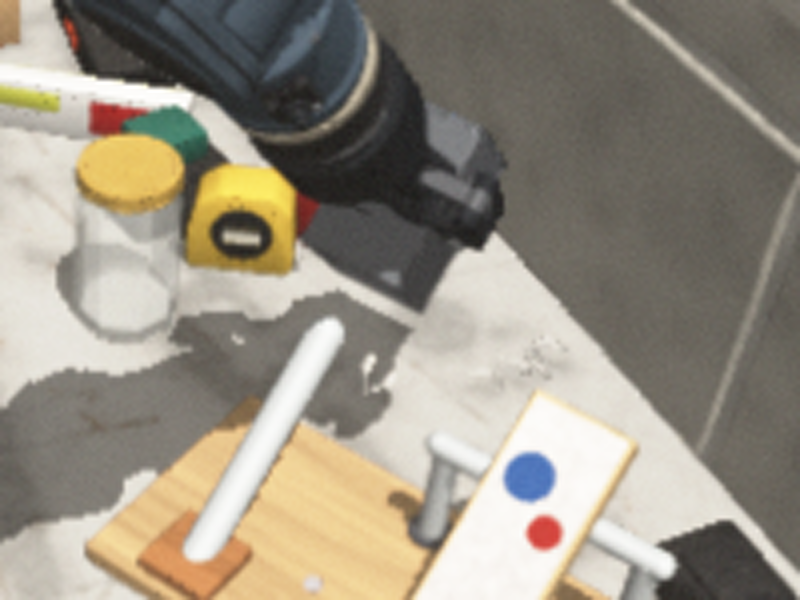

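The pot is held behind the tip, and the board is still in place. The mouth's right corner reads about (410,315), where I expected (421,313)/(393,285). I'll overlay the prediction on a closer crop.

```bash
python3 - <<'E'
from go import *
p,_=grab_frame("scene"); p=p[:,:,::-1]; a=cv2.resize(p[125:205,315:405],None,fx=7,fy=7,interpolation=cv2.INTER_CUBIC)
a=cv2.convertScaleAbs(a,alpha=1.8,beta=20)
s=get_state(); C=R.from_rotvec(s["tcp_rot"]).as_matrix()
V={}
for x in(45,-45):
  for y in(29,-29):
    for z in(0,58):
      w=C@np.array([-y,6-z,2+x])+s["ee_pos"]; V[x,y,z]=tuple(((proj("scene",w)[0]-[315-.43,125-.43])*7).astype(int).tolist())
for k in V:
  for m in V:
    if sum(i!=j for i,j in zip(k,m))==1 and k<m: cv2.line(a,V[k],V[m],(0,255,0) if k[2]==58==m[2] else (0,0,255),1)
cv2.imwrite("pics/g5.png",a)
E
```

```text
(no output)
```

View pics/g5.png

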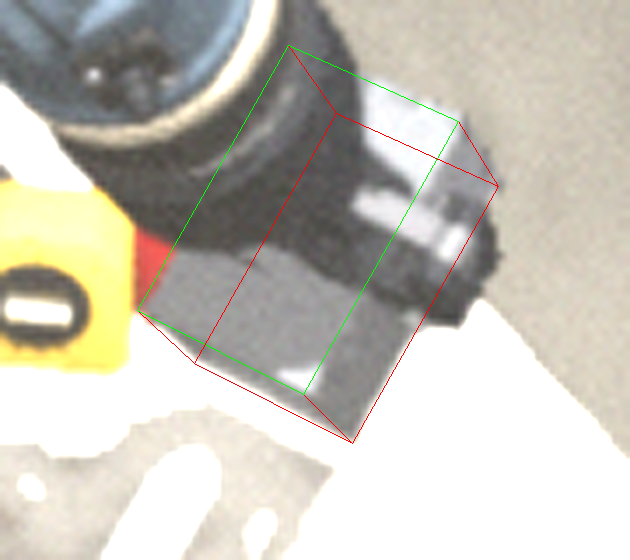

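The overlay matches the pot to a couple of mm. Sliding on.

```bash
python3 -m inch '[[0,0.002,0.02,0.4,0,0,1],[0,0.002,0.04,0.4,0,0,1],[0,0.002,0.055,0.4,0,0,1],[0,0.002,0.07,0.4,0,0,1],[0,0.002,0.07,0.4,0,0,1],[0,0.002,0.07,0.4,0,0,1]]'
python3 - <<'E'
from go import *
st(); wherep(); pot(-36,36,label="in2")
E
```

```text
time_s: 13.35
ee_pos: [712.8, -9.2, 91.1]
tcp_rot: [-1.733, -1.658, 0.78]
ft_force: [0.6, 0.2, -1.3]
gripper_width: 57.3
t 13.3 p [712.8  -9.2  91.1] f [ 0.6  0.2 -1.3] w 57.3 q [-0.13 -0.09 -0.52  0.45  0.05 -0.07]
[[0.042, 0.64, -0.767], [0.999, -0.03, 0.03], [-0.003, -0.768, -0.641]]
tip in pot [-1.2 -0.8 35.2]
[687.  -7.  68.]
in2 [0.0009, 0.0009, 0.0347] [-0.2, 0.1, -0.2]
```

```bash
python3 -m inch '[[0.001,0.001,0.015,0,0,0,1],[0.001,0.001,0.028,0,0,0,1],[0.001,0.001,0.035,0,0,0,1],[0.001,0.001,0.035,0,0,0,1],[0.001,0.001,0.035,0,0,0,1],[0.001,0.001,0.038,0,0,0,1],[0.001,0.001,0.040,0,0,0,1],[0.001,0.001,0.040,0,0,0,1]]'
python3 - <<'E'
from go import *
st(); wherep(); pot(-40,42,label="sag")
E
```

```text
time_s: 14.15
ee_pos: [681.5, -6.9, 62.7]
tcp_rot: [-1.73, -1.656, 0.782]
ft_force: [0.3, 0.7, -0.8]
gripper_width: 57.4
t 14.2 p [681.5  -6.9  62.7] f [ 0.3  0.7 -0.8] w 57.4 q [-0.13 -0.14 -0.62  0.39  0.06 -0.07]
[[0.042, 0.638, -0.769], [0.999, -0.029, 0.031], [-0.003, -0.77, -0.638]]
tip in pot [-43.4   0.3  37.1]
[688.  -7.  61.]
sag [-0.0001, 0.0052, -0.0036] [-0.3, 0.1, -0.1]
```

Tip is at or near the inner bottom with no force yet. I'll lower the pot 5 mm so its upper wall nears the peg, then push 2 mm more along.

```bash
python3 -m inch '[[0,0.003,0,0,0,0,1],[0,0.006,0,0,0,0,1],[0,0.006,0.001,0,0,0,1],[0,0.006,0.002,0,0,0,1],[0,0.006,0.002,0,0,0,1]]'
python3 - <<'E'
from go import *
st(); wherep()
E
```

```text
time_s: 14.65
ee_pos: [684.5, -7.0, 57.6]
tcp_rot: [-1.732, -1.658, 0.78]
ft_force: [1.5, -0.5, -0.9]
gripper_width: 57.5
t 14.7 p [684.5  -7.   57.6] f [ 1.5 -0.5 -0.9] w 57.5 q [-0.13 -0.12 -0.62  0.38  0.06 -0.07]
[[0.042, 0.639, -0.768], [0.999, -0.029, 0.03], [-0.003, -0.769, -0.64]]
tip in pot [-44.3   0.3  42.8]
```

```bash
python3 -m inch '[[0,0,0,0,0,0,-0.4],[0,0,0,0,0,0,-0.6],[0,0,0,0,0,0,-0.8],[0,0,0,0,0,0,-1],[0,0,0,0,0,0,-1],[0,0,0,0,0,0,-1],[0,-0.01,0,0,0,0,-1],[0,-0.04,0,0,0,0,-1],[0,-0.08,0,0,0,0,-1],[0,-0.13,0,0,0,0,-1],[0,-0.18,0,0,0,0,-1],[0,-0.22,0,0,0,0,-1]]'
python3 -m inch '[[0.03,-0.01,0,0,0,0,-1],[0.07,-0.02,0,0,0,0,-1],[0.11,-0.03,0,0,0,0,-1],[0.15,-0.03,0,0,0,0,-1],[0.15,-0.03,0,0,0,0,-1],[0.15,-0.03,0,0,0,0,-1]]'
python3 - <<'E'
from go import *
st()
p,_=grab_frame("scene"); c=p[150:310,220:460,::-1]; cv2.imwrite("pics/g6.png",cv2.resize(c,None,fx=3.3,fy=3.3,interpolation=cv2.INTER_CUBIC))
E
```

```text
time_s: 15.85
ee_pos: [542.3, -0.4, 229.9]
tcp_rot: [-1.733, -1.659, 0.779]
ft_force: [1.4, 0.2, 1.4]
gripper_width: 85.1
time_s: 16.45
ee_pos: [530.1, 151.4, 249.1]
tcp_rot: [-1.729, -1.659, 0.783]
ft_force: [0.7, -0.5, 0.4]
gripper_width: 85.3
t 16.4 p [530.1 151.4 249.1] f [ 0.7 -0.5  0.4] w 85.3 q [ 0.27 -0.58 -0.56  0.92 -0.2   0.24]
[[0.039, 0.638, -0.769], [0.999, -0.028, 0.028], [-0.003, -0.77, -0.639]]
```

View pics/g6.png

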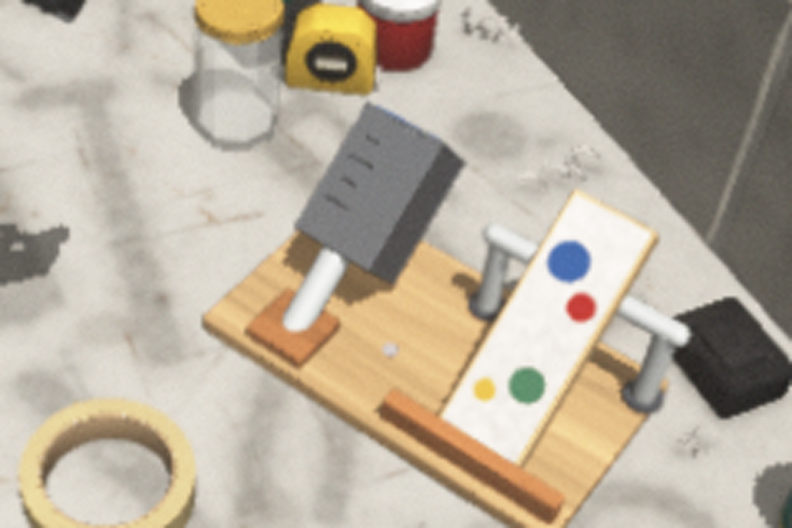

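The pot sits mouth down on the peg, with its top-face corners at about (368,104), (443,148) and (297,228). The board is unmoved, and the jar and tape are undisturbed. One numeric check of the seated depth and stillness, then hand in.

```bash
python3 -m inch '[[0,0,0,0,0,0,-1],[0,0,0,0,0,0,-1],[0,0,0,0,0,0,-1],[0,0,0,0,0,0,-1],[0,0,0,0,0,0,-1]]' >/dev/null
python3 - <<'E'
from go import *
import numpy as np
T=tool(87.6,40); 
for xp in (-42,-27):
  for l in ([-45,-29,58],[-45,29,58],[45,-29,58],[45,29,58]):
    w=TIP+T@np.array([-l[1],-(l[2]-45),l[0]-xp]); print(xp,l,((proj("scene",w)[0]-[220-.35,150-.35])*3.3).round())
p,d=grab_frame("scene"); a=cv2.resize(p[150:310,220:460,::-1],None,fx=3.3,fy=3.3,interpolation=cv2.INTER_CUBIC); b=cv2.imread("pics/g6.png"); print("moved px:",(cv2.absdiff(a,b).max(2)[80:480,200:680]>60).sum())
X=cloud("top",grab_frame("top")[1]); W=tool(87.6,0)
P=X[(abs(X[...,0]-650)<60)&(abs(X[...,1]+145)<22)&(X[...,2]>40)&(X[...,2]<150)]; v=np.linalg.svd(P-P.mean(0))[2][2]; print("board slope",np.degrees(np.arccos(abs(v[2]))).round(1))
E
```

```text
-42 [-45, -29, 58] [366. 100.]
-42 [-45, 29, 58] [442. 140.]
-42 [45, -29, 58] [294. 223.]
-42 [45, 29, 58] [369. 267.]
-27 [-45, -29, 58] [378.  80.]
-27 [-45, 29, 58] [455. 119.]
-27 [45, -29, 58] [306. 203.]
-27 [45, 29, 58] [381. 246.]
moved px: 0
board slope 37.2
```

Pot corners match the fully seated prediction within about 2 image pixels, nothing is moving, and the board slopes 37°. Handing in.

```bash
python3 -c "
from station import *
print(job_done(), get_state()['time_s'])"
```

```text
the job is handed in; nothing more can be done
the job is handed in; nothing more can be done
```

I put both pieces on the rack and handed the job in at about 17 s on the robot's clock, within the 67 s limit. `job_done()` gives no verdict.

- **Board:** I gripped it across its width, tilted it 38° and lowered it until it touched the rail with about 5 N. I then slid it down to the lip and released it. Just before release it was at x 8, y -65, z 64 mm in the rack frame, and the depth image afterwards gave a slope of 37.2°.
- **Pot:** I brought it mouth down along the peg at 40° below level until the tip was about at the inner bottom, then let go. In the last picture its corners matched the fully seated position within about 2 image pixels.
- **Final state:** Two pictures about half a second apart showed no movement at the rack. The gripper was open and well clear, and the jar and tape roll looked untouched in the last picture, though I did not measure them.

**Disagreements:** The rack position from the two cameras differed by 2–3 mm, which is close to the calibration error. I felt no clear force when the board's foot met the lip or when the pot's bottom met the tip, so both seatings rest on position and pictures, not force.

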